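# Rehang the cabinet door

## Task

The door of the small sample cabinet was taken off for cleaning and stands in the drying stand. Hang it back, held open, by lowering both its hinge knuckles fully down onto the cabinet's two upright hinge pins; then push it shut until its round keeper bar snaps into the spring clip inside the cabinet, and let go. Leave the bottle, the timer and the vial where they are.

Things in the scene. Friction and masses are not known exactly. Their poses are not given: they have to be found in the camera images.
- cabinet: white box cabinet fixed to the worktop, 120 deep (x) x 170 wide (y) x 156 mm high, open in front, three vials fixed at its back. Origin under its centre on the worktop; x points from its front to its back, y to the left seen from the front, z up. Front edges at x = -60 mm; hinge brackets with pins at its left front edge, spring clip inside at the right.
- pin_low (a point): lower hinge pin: point on its axis at the bracket's shoulder, where the lower knuckle comes to rest; cabinet frame (-74, 94, 22) mm, axes as the cabinet's. The pin is 8 mm in diameter and rises 25 mm above this point, the top 8 mm tapering to a 2.4 mm tip.
- pin_high (a point): upper hinge pin, same axis and size, 90.5 mm above: point at its shoulder, cabinet frame (-74, 94, 112.5) mm. When the lower knuckle rests on its shoulder the upper one stands 1.5 mm above this one. The bracket reaches 14 mm below this point: bring the door in sideways, lifted 27 to 48 mm above its hung height, so that the lower knuckle passes between lower pin and upper bracket.
- clip_seat (a point): where the keeper bar's axis comes to lie in the clip when the door is shut, cabinet frame (-46, -42, 89) mm, axes as the cabinet's. The clip's solid back stops the bar about 1.5 mm beyond this point (+x).
- clip_mouth (a point): middle of the spring clip's throat, 6.5 mm in front of clip_seat (cabinet frame (-52, -43, 89) mm). The clip opens to the front, along the bar's arc: two sprung steel arms, 18 mm high, with flared lips 9 mm apart at rest (the bar is 12 mm). Snapping the bar in takes about 4 to 8 N at the free edge.
- stand: grey drying stand fixed to the worktop, 110 x 90 mm base, with an upright slot along its x, 14 mm wide, floor at z = 10 mm, walls up to z = 42 mm. Origin under its centre. The door starts upright in the slot, its x along the stand's x, its underside on the slot's floor.
- door: loose door, 0.28 to 0.46 kg, aluminium frame round a clear window. Origin on its hinge axis, level with its underside; x runs from there along the panel, y out of its inner face, z up. Panel x = 14 to 174, z = 0 to 140 mm; frame 12 mm thick, its top rail (z 110 to 140) 14 mm thick. Hung and shut, its x points along the cabinet's -y, its underside 14 mm above the worktop.
- door_grip (a point): middle of the top edge of the door's top rail, about over its centre of mass; door frame (92, 0, 140) mm, axes as the door's. Hung, the door opens clockwise seen from above and stays where it is left; it hangs with some play, its free edge sagging up to 7 mm.
- knuckle_low (a point): centre of the lower end of the lower knuckle's bore, door frame (0, 0, 8) mm, axes as the door's. The knuckle is a steel tube along z, 20 mm outside, 12 mm bore, 26 mm long, open at both ends.
- knuckle_high (a point): centre of the lower end of the upper knuckle's bore, door frame (0, 0, 100) mm, same size, axes as the door's.
- door_bar (a point): middle of the upright round keeper bar on the door's inner face, 12 mm in diameter, 40 mm free between its two lugs; door frame (135, 28, 75) mm. The lugs let it enter the clip only by swinging from the front, not from above: hang the door at least 0.4 rad open.
- brown_bottle: bystander: brown reagent bottle with a red cap, 56 mm wide, 120 mm high; origin under its centre.
- bench_timer: bystander: white square timer lying flat, 64 x 64 x 19 mm; origin under its centre.
- red_vial: bystander: small white vial with a red cap, 25 mm wide, 28 mm high; origin under its centre.

How it is judged:
On the way:
1. the door hangs open with both knuckles fully down on the pins (horizontal distance between knuckle_low and pin_low below 0.004 m and horizontal distance between knuckle_high and pin_high below 0.0045 m and z of knuckle_low in the frame of pin_low below 0.005 m and z of knuckle_high in the frame of pin_high below 0.007 m and x of door_bar in the frame of clip_seat below -0.015 m), for 0.2 s.
At the end, for the whole second after the job is handed in: Both knuckles are down on their pins (within 4 to 4.5 mm sideways of the pin axis, the lower one within 5 mm and the upper one within 7 mm above its shoulder), the keeper bar is past the clip's lips (no more than 4.5 mm short of its seat, 6 mm either side), and the door is at rest (horizontal distance between knuckle_low and pin_low below 0.004 m and horizontal distance between knuckle_high and pin_high below 0.0045 m and z of knuckle_low in the frame of pin_low below 0.005 m and z of knuckle_high in the frame of pin_high below 0.007 m and x of door_bar in the frame of clip_seat above -0.0045 m and y of door_bar in the frame of clip_seat between -0.006 and 0.006 m and linear speed of door below 0.01 m/s); the robot touches nothing.
It fails at once if the brown bottle is moved more than 30 mm (distance of brown_bottle from where it was at the start of the episode above 0.03 m).
It fails at once if the timer is moved more than 30 mm (distance of bench_timer from where it was at the start of the episode above 0.03 m).
It fails at once if the red-capped vial is moved more than 30 mm (distance of red_vial from where it was at the start of the episode above 0.03 m).
It also fails if it takes over 66 s, if anything falls off the work surface, if the arm or the gripper's body presses on something with over 40 N, if the wrist force passes 120 N, or if a joint passes its speed limit or range.

## Robot

A 6-joint arm with a two-finger parallel gripper is mounted at the origin on a cart in front of the work surface, level with it; the furniture and walls round the work are solid. World frame = base frame: x ahead of the robot, y to its left, z up, the work surface at z = 0. Lengths are in m, angles in rad, forces in N, time in s.
With the tool pointing down it reaches from about 0.3 to 0.775 m from the base axis. Payload 14.6 kg.
Tool frame: the origin (TCP) lies midway between the tips of the shut fingers; the grasp point (between the pads) lies manip.hold_point_z behind it (manip.hold_point_z is the distance from the TCP to the grasp point, in m); z points along the fingers, y is the line along which they close (so a half turn about z gives the same grasp; the last joint's range is limited). The gripper opens to 85 mm and grips with 20 to 120 N. Pads are 22 mm wide; open, the fingers measure 114 mm over their backs; the gripper's body (76 mm by 85 mm) begins 54 mm behind the grasp point. The pads swing forward as they close: fully open they stand 13 mm farther back than shut.
Start: joints at [-1.167, 0.3, 1.521, -0, 1.321, -0.067], TCP at [0.249, -0.49, 0.231] pointing down, gripper open.
Joint ranges: [-3.03, 3.03], [-0.79, 2.21], [0.23, 2.52], [-1.04, 4.18], [0, 3.07], [-2.55, 2.55]. Speed limits (rad/s): [2.22, 2.22, 2.57, 3.14, 3.14, 3.14].

## Interface

Orientations are given as a rotation vector (axis times angle).
In Python, from bench import manip, imaging gives the robot as it stands (manip), with the cameras (imaging).
- The arm moves only by the shell command python3 drive.py [OPENING] [FORCE], which reads ROWS from standard input. ROWS is a JSON object whose key "offsets" holds a list of rows, 1 to 5 of them, each of 6 numbers: dx, dy, dz in m, then a rotation vector rx, ry, rz in rad; each row shifts and turns the commanded pose from where the row before left it, along the tool's axes as they then stand; what a row does not reach is not made up. A row lasts 1/8 s, in which the tool goes at most 0.0625 m and 0.188 rad, less where a joint would pass 70% of its speed; a pose out of reach is approached as far as the arm can. OPENING is the opening from 0.0 (shut) to 1.0 (fully open), set as the command begins (- or left out keeps the last). The fingers move at their own pace and stop on an object; FORCE is the grip in N (left out, the last holds). Time passes only in rows, so rows that do not move let the fingers close. It prints the time, the measured TCP pose, the force, the opening and the grip force at its end. Input that does not fit is refused with a message, and nothing moves.
- manip.sense(): the state, without advancing time (a new reading comes with each control period).
- imaging.read_camera(name): name is "scene" or "top"; returns a dict with "image" (400x640x3 uint8, red, green, blue), "mtx" (3x3 intrinsics, pixels), "R" (3x3) and "t" (3): a world point X has camera coordinates R X + t. Camera axes: x right, y down, z forward; pixel columns grow to the right and rows downward; lengths in m; the calibration is good to about 2 mm. A picture is of the moment at which its call begins. There is no depth.
- manip.close_job(): hands the job in; it is judged then, once.
The state is a dict: "clock": time; "q": joint angles; "dq": joint speeds; "tau": joint torques, N m; "ee_pos": TCP position; "orientation": TCP orientation; "force": force on the tool from outside, world axes, zero at the start; "wrist_torque": the same for the moment, N m; "gripper_width": opening from 0.0 (shut) to 1.0 (fully open); "grasp_force": force on a finger pad.
Only numpy, scipy, OpenCV 4.12 (cv2) and the standard library are available. Lean on these libraries where they do the work, as an engineer would, in place of code of your own. Each camera call takes 0.05 s, during which the arm holds its last target. There are 200 camera calls.

## Working session

There is one attempt and no reset: what is moved stays moved. The work goes in short steps, Python scripts to look and compute and a shell command to move; the robot and the scene stay as the last step left them, time stands still between calls to the robot, and variables do not carry over. Pictures are saved under pics/ and viewed, at most 10 in all, crops included, and the job is handed in when it is done.

```bash
ls; mkdir -p pics; python3 - <<'E'
from bench import manip, imaging
import cv2,numpy as np
print(manip.hold_point_z, manip.sense())
for n in("scene","top"):
    c=imaging.read_camera(n); cv2.imwrite(f"pics/{n}0.png",c["image"][:,:,::-1]); np.savez(f"pics/{n}0.npz",**c); print(n,c["mtx"],c["R"],c["t"])
E
```

```text
bench.py
drive.py
pics
0.0187 {'clock': 0.0, 'q': array([-1.16659068e+00,  3.00490410e-01,  1.52161395e+00, -2.37489265e-05,
        1.32069747e+00, -6.66233074e-02]), 'dq': array([ 0.000866  ,  0.00010097, -0.00226758,  0.00135239, -0.00177872,
        0.00163127]), 'tau': array([-4.78721213e-04, -5.43501019e+01, -3.61795628e+01, -1.00080701e-04,
        4.00716614e-03, -4.63723131e-05]), 'ee_pos': array([ 0.24937789, -0.48993909,  0.23069682]), 'orientation': array([-3.05378293e+00, -7.32495936e-01,  3.54567928e-04]), 'force': array([0.42465203, 0.57787704, 0.48021464]), 'wrist_torque': array([-0.009416  ,  0.0132608 ,  0.00023197]), 'grasp_force': 0.0, 'gripper_width': 0.99449087447876}
scene [[442.36052194   0.         316.79225998]
 [  0.         442.36052194 208.22665145]
 [  0.           0.           1.        ]] [[ 0.7135966   0.70051861 -0.00731889]
 [ 0.55322549 -0.56990154 -0.60758028]
 [-0.42979234  0.42951823 -0.79422455]] [-0.36193515 -0.21630481  1.57833255]
top [[386.52897215   0.         324.24242136]
 [  0.         386.52897215 197.58877001]
 [  0.           0.           1.        ]] [[ 0.0299673  -0.99929203 -0.02274621]
 [-0.99897575 -0.02917044 -0.03459094]
 [ 0.03390293  0.02375951 -0.99914267]] [-5.94866769e-05  5.19484087e-01  1.36645081e+00]
```

View pics/scene0.png

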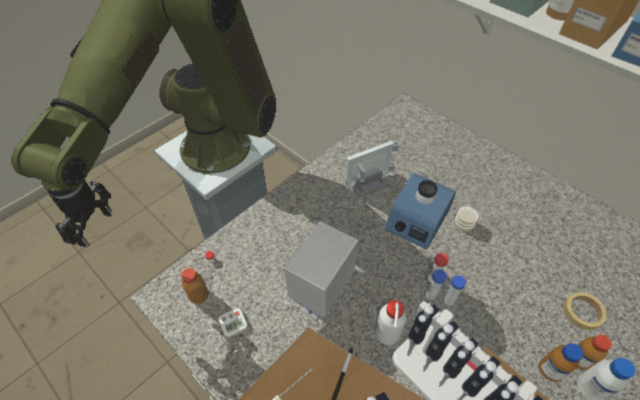

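View pics/top0.png

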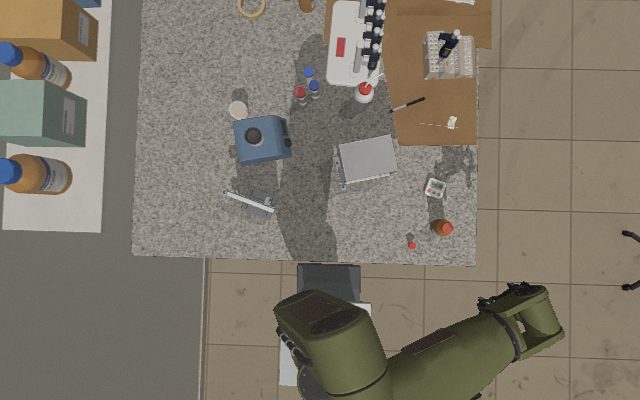

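The scene view shows the door in its stand at about (372,165) and the grey cabinet at (322,268). In the top view they are at (250,203) and (367,160). The bottle, timer and vial are well to the right. Next I'll enlarge both areas.

```bash
python3 - <<'E'
import cv2,numpy as np
t=cv2.imread("pics/top0.png"); s=cv2.imread("pics/scene0.png")
cv2.imwrite("pics/c1.png",cv2.resize(t[125:225,215:345+70][:, :],None,fx=4,fy=4,interpolation=cv2.INTER_CUBIC))
a=cv2.resize(s[130:205,335:410],None,fx=5.3,fy=5.3,interpolation=cv2.INTER_CUBIC)
b=cv2.resize(s[220:320,282:372],(400,444),interpolation=cv2.INTER_CUBIC)
o=np.zeros((450,800,3),np.uint8);o[:a.shape[0],:a.shape[1]]=a;o[:444,400:]=b
cv2.imwrite("pics/c2.png",o)
E
```

```text
(no output)
```

View pics/c1.png

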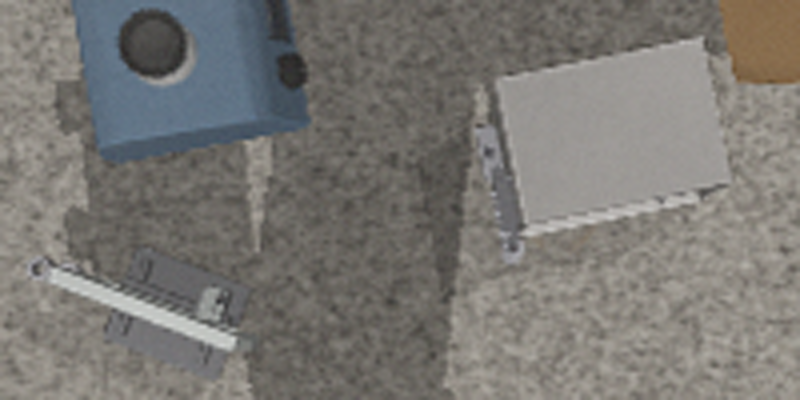

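View pics/c2.png

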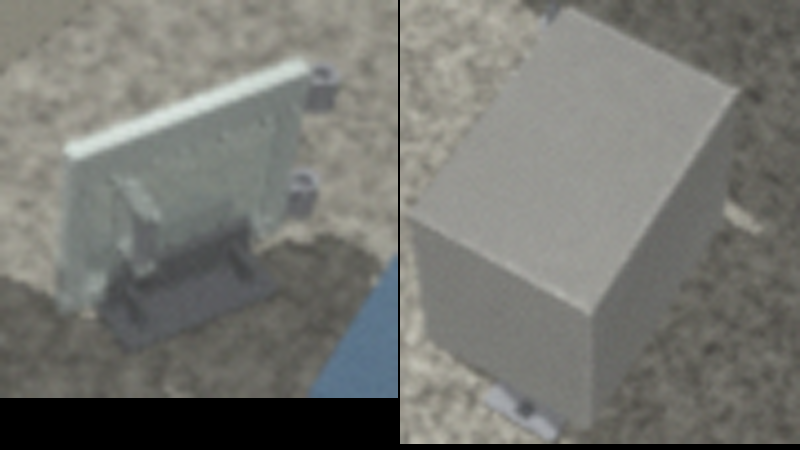

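The top crop shows the door's top edge from its knuckle at (38,268) to (237,345), with bar lugs on the upper-right side. The cabinet roof corners are (498,77), (703,38), (731,187) and (522,235), and there are hinge bits at (485,130)–(513,250). Next I'll fit poses by projecting models.

```bash
cat > h.py <<'E'
import numpy as np,cv2
from scipy.optimize import least_squares
from scipy.spatial.transform import Rotation as Ro
cams={n:dict(np.load(f"pics/{n}0.npz")) for n in("scene","top")}
def proj(X,n,c=cams):
    p=(np.asarray(X)@c[n]["R"].T+c[n]["t"])@c[n]["mtx"].T
    return p[...,:2]/p[...,2:]
def back(u,v,z,n,c=cams):
    c=c[n];d=c["R"].T@np.linalg.solve(c["mtx"],[u,v,1]);o=-c["R"].T@c["t"]
    return o+d*(z-o[2])/d[2]
def P(x,y,a,X,z=0):
    X=np.atleast_2d(X);c,s=np.cos(a),np.sin(a)
    return np.c_[x+c*X[:,0]-s*X[:,1],y+s*X[:,0]+c*X[:,1],z+X[:,2]]
T=lambda u,v:(215+u/4,125+v/4)
S1=lambda u,v:(335+u/5.3,130+v/5.3)
S2=lambda u,v:(282+(u-400)/4.44,220+v/4.44)
E
python3 - <<'E'
from h import *
for uv in[(498,77),(703,38),(731,187),(522,235)]: print('roof T',back(*T(*uv),.156,"top").round(4))
for uv in[(415,213),(567,8),(738,92),(590,312)]: print('roof S',back(*S2(*uv),.156,"scene").round(4))
for z in(.02,.137): print(z,back(*T(485,130),z,"top").round(3),back(*T(513,250),z,"top").round(3),back(*S2(523,408),z,"scene").round(3),back(*S2(550,12),z,"scene").round(3))
print('door',back(*T(45,268),.15,"top"),back(*T(237,345),.15,"top"),back(*S1(303,65),.15,"scene"),back(*S1(70,152),.15,"scene"))
print('knuckle',back(*T(38,268),.136,"top"),back(*S1(322,72),.136,"scene"))
E
```

```text
roof T [ 0.6859 -0.0318  0.156 ]
roof T [ 0.7213 -0.1938  0.156 ]
roof T [ 0.603  -0.2188  0.156 ]
roof T [ 0.5602 -0.0544  0.156 ]
roof S [ 0.6099 -0.2145  0.156 ]
roof S [ 0.5724 -0.054   0.156 ]
roof S [ 0.6862 -0.0276  0.156 ]
roof S [ 0.7225 -0.1902  0.156 ]
0.02 [ 0.662 -0.023  0.02 ] [ 0.556 -0.051  0.02 ] [ 0.69  -0.213  0.02 ] [0.498 0.005 0.02 ]
0.137 [ 0.646 -0.023  0.137] [ 0.549 -0.048  0.137] [ 0.729 -0.249  0.137] [ 0.557 -0.054  0.137]
door [0.52324216 0.3273354  0.15      ] [0.46609861 0.17053336 0.15      ] [0.51894176 0.32416457 0.15      ] [0.46785179 0.17689731 0.15      ]
knuckle [0.5236516 0.3369687 0.136    ] [0.52297282 0.33994209 0.136     ]
```

```bash
cat >> h.py <<'E'
def refine(par,corners,z,c=cams,names=("top","scene"),w=4,it=6,edges=((0,1),(1,2),(2,3),(3,0)),verb=True):
    """fit x,y,yaw of a planar polygon at height z to image gradients"""
    par=np.array(par,float);C=np.c_[np.array(corners),np.zeros(len(corners))]
    G={n:cv2.GaussianBlur(cv2.cvtColor(c[n]["image"],cv2.COLOR_RGB2GRAY).astype(np.float32),(0,0),.8) for n in names}
    for k in range(it):
        L=[]
        for n in names:
            for a,b in edges:
                for s in np.linspace(.1,.9,25):
                    X=C[a]*(1-s)+C[b]*s;Y=C[a]*(1-s-.02)+C[b]*(s+.02)
                    p,q=proj(P(*par,np.array([X,Y]),z),n,c)
                    d=(q-p)/np.linalg.norm(q-p);nn=np.array([-d[1],d[0]])
                    r=np.arange(-w,w+.01,.2);l=p+r[:,None]*nn
                    v=cv2.remap(G[n],l[:,:1].astype(np.float32),l[:,1:].astype(np.float32),cv2.INTER_LINEAR).ravel()
                    g=np.abs(np.gradient(v))*np.exp(-(r/w)**2)
                    i=g.argmax()
                    if g[i]>1: L.append((n,a,X,p+nn*r[i],nn,g[i]))
        f=lambda x:[(proj(P(*x,X,z),n,c)[0]-m)@nn for n,a,X,m,nn,g in L]
        par=least_squares(f,par,loss="soft_l1",f_scale=.3).x;w=max(1.5,w*.8)
    if verb:
        R=np.array(f(par));print(par.round(4),"rms",R.std().round(3))
        for n in names: print(n,[(a,int(sum(l[0]==n and l[1]==a for l in L)),np.mean([r for r,l in zip(R,L) if l[0]==n and l[1]==a] or [9]).round(2)) for a,b in edges])
    return par
E
python3 - <<'E'
from h import *
cab=np.array([[-60,85],[-60,-85],[60,-85],[60,85]])/1e3
dr=np.array([[14,-7],[174,-7],[174,7],[14,7]])/1e3
for n in(("top",),("scene",),("top","scene")):
    c=refine([.645,-.123,.21],cab,.156,names=n); print("pin",P(*c,[-.074,.094,.137])[0].round(4))
    d=refine([.524,.338,-1.9],dr,.15,names=n); print('grip',P(*d,[.092,0,.15])[0].round(4))
# picture of pin and knuckle zoom, model overlay
c=refine([.645,-.123,.21],cab,.156,verb=False);d=refine([.524,.338,-1.9],dr,.15,verb=False)
o=[]
for n in("top","scene"):
    for pts in([P(*c,[-.074,.094,z])[0] for z in(.1125,.137,.022)],[P(*d,[0,0,z+.01])[0] for z in(.126,.034)]+[P(*d,[.135,.028,.085])[0]]):
        p=proj(pts,n);u,v=p[0].astype(int)
        I=cv2.resize(cams[n]["image"][v-14:v+15,u-19:u+20,::-1],None,fx=10,fy=10,interpolation=cv2.INTER_NEAREST)
        for k,q in enumerate(p): cv2.circle(I,tuple(int(x) for x in ((q-[u-19,v-14]+.5)*10)),3,[(0,0,255),(0,255,0),(255,0,0)][k],-1)
        o.append(I)
cv2.imwrite("pics/z.png",np.vstack([np.hstack(o[:2]),np.hstack(o[2:])]))
E
```

```text
[ 0.6461 -0.1233  0.2286] rms 0.21
top [(0, 25, np.float64(-0.06)), (1, 25, np.float64(0.1)), (2, 25, np.float64(-0.04)), (3, 25, np.float64(0.09))]
pin [ 0.5527 -0.0486  0.137 ]
[ 0.5248  0.3381 -1.9075] rms 0.165
top [(0, 25, np.float64(0.08)), (1, 25, np.float64(0.12)), (2, 25, np.float64(0.09)), (3, 25, np.float64(0.11))]
grip [0.4944 0.2513 0.15  ]
[ 0.6447 -0.1222  0.2245] rms 0.147
scene [(0, 3, np.float64(-0.09)), (1, 25, np.float64(-0.02)), (2, 25, np.float64(-0.0)), (3, 25, np.float64(-0.03))]
pin [ 0.5516 -0.047   0.137 ]
[ 0.5211  0.3406 -1.8968] rms 0.195
scene [(0, 25, np.float64(-0.01)), (1, 25, np.float64(-0.01)), (2, 25, np.float64(-0.01)), (3, 25, np.float64(-0.01))]
grip [0.4917 0.2534 0.15  ]
[ 0.6454 -0.1226  0.2271] rms 0.232
top [(0, 25, np.float64(0.06)), (1, 25, np.float64(-0.01)), (2, 25, np.float64(-0.12)), (3, 25, np.float64(0.27))]
scene [(0, 1, np.float64(-0.08)), (1, 25, np.float64(0.05)), (2, 25, np.float64(0.1)), (3, 25, np.float64(-0.16))]
pin [ 0.5521 -0.0476  0.137 ]
[ 0.5234  0.3394 -1.9017] rms 0.236
top [(0, 25, np.float64(0.26)), (1, 25, np.float64(0.04)), (2, 25, np.float64(-0.08)), (3, 25, np.float64(0.12))]
scene [(0, 25, np.float64(-0.18)), (1, 25, np.float64(0.02)), (2, 25, np.float64(0.22)), (3, 25, np.float64(-0.08))]
grip [0.4935 0.2523 0.15  ]
```

View pics/z.png

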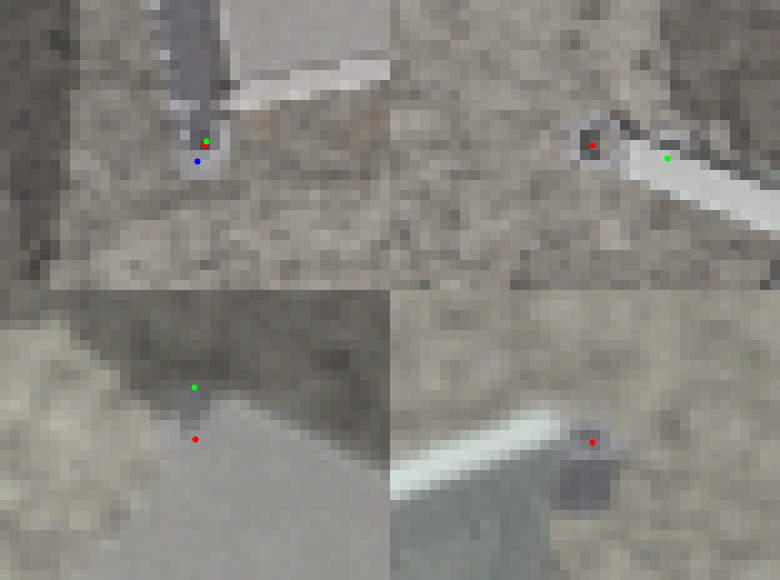

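The overlay lands well: the predicted bore centres fall in the dark bores and the predicted pins on the brackets. The door already stands at yaw −1.90, which equals 0.56 rad open, so moving it needs almost no rotation. I'll approach the grip point first.

```bash
cat >> h.py <<'E'
PIN=np.array([.5521,-.0476]);CABYAW=.2271
def go(xyz,ydir,base=None):
    """print displacement in tool axes from measured pose; ydir=yaw of tool y line"""
    from bench import manip, imaging
    s=manip.sense();R=Ro.from_rotvec(s["orientation"]).as_matrix()
    y=np.array([np.cos(ydir),np.sin(ydir),0]); 
    if y@R[:,1]<0: y=-y
    z=np.array([0,0,-1.]);Rt=np.c_[np.cross(y,z),y,z]
    print("t",s["clock"],"q",s["q"].round(2),"pos",s["ee_pos"].round(4),"tool y",R[:,1].round(3))
    d=np.array(xyz)-s["ee_pos"]
    print("d in tool axes",(R.T@d).round(4),"then rot",Ro.from_matrix(R.T@Rt).as_rotvec().round(4)," d in target axes",(Rt.T@d).round(4))
E
python3 - <<'E'
from h import *
go([.4935,.2523,.22],-1.9017+np.pi/2)
E
```

```text
t 0.1 q [-1.17  0.3   1.52  0.    1.32 -0.07] pos [ 0.2494 -0.49    0.2308] tool y [ 0.454 -0.891 -0.001]
d in tool axes [ 0.5542 -0.5508  0.0114] then rot [-1.000e-03 -5.000e-04 -7.692e-01]  d in target axes [ 0.7813 -0.0103  0.0108]
```

```bash
echo '{"offsets": [[0, 0, 0, 0, 0, -0.154], [0, 0, 0, 0, 0, -0.154], [0, 0, 0, 0, 0, -0.154], [0, 0, 0, 0, 0, -0.154], [0, 0, 0, 0, 0, -0.153]]}' | python3 drive.py; echo '{"offsets": [[0.05, 0, 0, 0, 0, 0], [0.05, 0, 0, 0, 0, 0], [0.05, 0, 0, 0, 0, 0], [0.05, 0, 0, 0, 0, 0], [0.05, 0, 0, 0, 0, 0]]}' | python3 drive.py; echo '{"offsets": [[0.05, 0, 0, 0, 0, 0], [0.05, 0, 0, 0, 0, 0], [0.05, 0, 0, 0, 0, 0], [0.05, 0, 0, 0, 0, 0], [0.05, 0, 0, 0, 0, 0]]}' | python3 drive.py;echo '{"offsets": [[0.05, 0, 0, 0, 0, 0], [0.05, 0, 0, 0, 0, 0], [0.05, 0, 0, 0, 0, 0], [0.05, 0, 0, 0, 0, 0], [0, 0, 0, 0, 0, 0]]}' | python3 drive.py
python3 - <<'E'
from h import *
go([.4935,.2523,.22],-1.9017+np.pi/2)
E
```

```text
clock: 0.72
ee_pos: [0.2494, -0.49, 0.2309]
orientation: [-2.552, -1.831, -0.0]
force: [0.5, 0.4, 0.5]
gripper_width: 0.998
grasp_force: 0.0
clock: 1.35
ee_pos: [0.3309, -0.2521, 0.2311]
orientation: [-2.557, -1.825, -0.0]
force: [0.6, 0.5, -0.2]
gripper_width: 0.998
grasp_force: 0.0
clock: 1.98
ee_pos: [0.4121, -0.0156, 0.2313]
orientation: [2.557, 1.825, 0.0]
force: [0.6, 0.2, -0.1]
gripper_width: 1.0
grasp_force: 0.0
clock: 2.6
ee_pos: [0.477, 0.1741, 0.2305]
orientation: [-2.554, -1.829, 0.002]
force: [0.4, -0.4, -0.1]
gripper_width: 1.002
grasp_force: 0.0
t 2.6 q [0.28 0.21 1.64 0.   1.3  0.61] pos [0.477  0.1741 0.2305] tool y [ 0.947 -0.322 -0.001]
d in tool axes [ 0.0793 -0.0096  0.0104] then rot [-0.0011  0.0005  0.0031]  d in target axes [ 0.0793 -0.0098  0.0105]
```

```bash
echo '{"offsets": [[0.04, -0.005, 0, 0, 0, 0], [0.039, -0.005, 0, 0, 0, 0.003], [0, 0, 0.03, 0, 0, 0], [0, 0, 0.03, 0, 0, 0], [0, 0, 0, 0, 0, 0]]}' | python3 drive.py
python3 - <<'E'
from h import *
go([.4935,.2523,.1163],-1.9017+np.pi/2)
E
```

```text
clock: 3.22
ee_pos: [0.4923, 0.2487, 0.1695]
orientation: [-2.56, -1.82, 0.007]
force: [0.6, 0.8, 0.5]
gripper_width: 1.002
grasp_force: 0.0
t 3.225 q [ 0.4   0.36  1.59 -0.    1.2   0.74] pos [0.4923 0.2487 0.1695] tool y [ 0.945 -0.328 -0.003]
d in tool axes [0.004  0.0001 0.0532] then rot [-0.0031  0.003  -0.0037]  d in target axes [ 0.0038 -0.      0.0532]
```

```bash
echo '{"offsets": [[0, 0, 0.027, 0, 0, 0], [0, 0, 0.026, 0, 0, 0], [0, 0, 0, 0, 0, 0], [0, 0, 0, 0, 0, 0]]}' | python3 drive.py
python3 - <<'E'
from h import *
go([.4935,.2523,.1163],-1.9017+np.pi/2)
E
```

```text
clock: 3.72
ee_pos: [0.4939, 0.2498, 0.1202]
orientation: [2.56, 1.821, 0.003]
force: [0.4, 0.1, -0.2]
gripper_width: 0.999
grasp_force: 0.0
t 3.725 q [ 0.4   0.42  1.63 -0.    1.09  0.74] pos [0.4939 0.2498 0.1202] tool y [ 0.945 -0.328  0.002]
d in tool axes [ 0.0022 -0.0012  0.0039] then rot [ 0.0017 -0.0014 -0.0034]  d in target axes [ 0.0022 -0.0012  0.0039]
```

Good position. I'll trim it and close in the same sequence, with a firm grip.

```bash
echo '{"offsets": [[0.002, -0.001, 0.004, 0, 0, 0], [0, 0, 0, 0, 0, 0]]}' | python3 drive.py && echo '{"offsets": [[0, 0, 0, 0, 0, 0], [0, 0, 0, 0, 0, 0], [0, 0, 0, 0, 0, 0], [0, 0, 0, 0, 0, 0], [0, 0, 0, 0, 0, 0]]}' | python3 drive.py 0 110 && echo '{"offsets": [[0, 0, 0, 0, 0, 0], [0, 0, 0, 0, 0, 0], [0, 0, 0, 0, 0, 0]]}' | python3 drive.py
```

```text
clock: 3.98
ee_pos: [0.4929, 0.2522, 0.1147]
orientation: [2.56, 1.821, 0.001]
force: [0.7, 0.4, -0.7]
gripper_width: 1.0
grasp_force: 0.0
clock: 4.6
ee_pos: [0.4931, 0.2521, 0.1145]
orientation: [2.56, 1.821, 0.001]
force: [1.0, -0.7, 2.9]
gripper_width: 0.147
grasp_force: 107.8
clock: 4.97
ee_pos: [0.4931, 0.2521, 0.1145]
orientation: [2.56, 1.821, 0.001]
force: [1.2, -0.4, 4.2]
gripper_width: 0.145
grasp_force: 107.9
```

```bash
echo '{"offsets": [[0, 0, -0.005, 0, 0, 0], [0, 0, -0.01, 0, 0, 0], [0, 0, -0.015, 0, 0, 0], [0, 0, -0.013, 0, 0, 0], [0, 0, 0, 0, 0, 0]]}' | python3 drive.py && echo '{"offsets": [[0, 0, 0, 0, 0, 0], [0, 0, 0, 0, 0, 0]]}' | python3 drive.py
cat >> h.py <<'E'
def snap(tag):
    from bench import manip, imaging
    c={n:imaging.read_camera(n) for n in("scene","top")}
    np.savez(f"pics/{tag}.npz",**{f"{n}_{k}":v for n in c for k,v in c[n].items()})
    return c
dr=np.array([[14,-7],[174,-7],[174,7],[14,7]])/1e3
E
python3 - <<'E'
from h import *
c=snap("lift")
from bench import manip, imaging
s=manip.sense();print(s["ee_pos"],s["orientation"],s["force"],s["wrist_torque"])
# door origin pose expected
z=s["ee_pos"][2]-.1145+.15
for n in(("top",),("scene",),("top","scene")): refine([.5234,.3394,-1.9017],dr,z,c,names=n,w=3)
d=refine([.5234,.3394,-1.9017],dr,z,c,verb=False)
o=[]
for n in("top","scene"):
    p=proj(P(*d,[[0,0,z-.014],[0,0,z-.106],[.174,0,z],[.174,0,z-.14],[.092,0,z]]),n,c);u,v=p[4].astype(int)
    I=cv2.resize(c[n]["image"][v-30:v+45,u-38:u+38,::-1],None,fx=5,fy=5,interpolation=cv2.INTER_CUBIC)
    for k,q in enumerate(p): cv2.circle(I,tuple(int(x) for x in ((q-[u-38,v-30]+.5)*5)),2,[(0,0,255),(0,255,0),(255,0,0),(0,255,255),(255,0,255)][k],-1)
    o.append(I)
cv2.imwrite("pics/lift.png",np.hstack(o))
E
```

```text
clock: 5.6
ee_pos: [0.4932, 0.2523, 0.1587]
orientation: [2.559, 1.821, 0.003]
force: [-0.4, 0.9, -3.5]
gripper_width: 0.148
grasp_force: 107.7
clock: 5.85
ee_pos: [0.4927, 0.2519, 0.1568]
orientation: [-2.56, -1.821, 0.002]
force: [-0.9, 0.2, -2.8]
gripper_width: 0.149
grasp_force: 107.7
[0.49275114 0.25195305 0.15688989] [-2.55970294e+00 -1.82112654e+00  1.13516678e-03] [ 0.37638504  0.47341897 -2.76044964] [ 0.04079025 -0.05795202  0.01133962]
[ 0.527   0.3375 -1.9276] rms 0.281
top [(0, 13, np.float64(0.14)), (1, 25, np.float64(-0.0)), (2, 12, np.float64(0.15)), (3, 0, np.float64(9.0))]
[ 0.5384  0.3368 -2.0237] rms 0.434
scene [(0, 20, np.float64(-0.11)), (1, 25, np.float64(-0.57)), (2, 17, np.float64(-0.19)), (3, 25, np.float64(-0.72))]
[ 0.5222  0.3395 -1.8993] rms 0.299
top [(0, 14, np.float64(0.27)), (1, 25, np.float64(-0.03)), (2, 14, np.float64(0.1)), (3, 0, np.float64(9.0))]
scene [(0, 17, np.float64(0.05)), (1, 25, np.float64(0.06)), (2, 16, np.float64(0.16)), (3, 1, np.float64(0.5))]
```

View pics/lift.png

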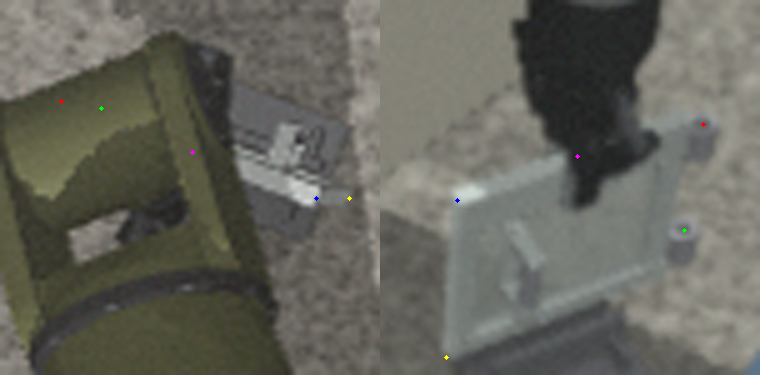

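The door is lifted clear of the stand and level. The predicted upper and lower knuckles sit on the knuckles in the scene view at (703,124) and (684,230). Next is a carry to a waypoint 60 mm in front of the pins, along the door's normal.

```bash
echo '{"offsets": [[-0.02, 0.005, 0, 0, 0, 0], [-0.035, 0.009, 0, 0, 0, 0], [-0.04, 0.0105, 0, 0, 0, 0], [-0.04, 0.0105, 0, 0, 0, 0], [-0.04, 0.0105, 0, 0, 0, 0]]}' | python3 drive.py && echo '{"offsets": [[-0.04, 0.0105, 0, 0, 0, 0], [-0.04, 0.0105, 0, 0, 0, 0], [-0.04, 0.0105, 0, 0, 0, 0], [-0.035, 0.009, 0, 0, 0, 0], [-0.02, 0.005, 0, 0, 0, 0]]}' | python3 drive.py && echo '{"offsets": [[0, 0, 0, 0, 0, 0], [0, 0, 0, 0, 0, 0], [0, 0, 0, 0, 0, 0]]}' | python3 drive.py
python3 - <<'E'
from h import *
go([.4653,-.1155,.1568],-.331)
E
```

```text
clock: 6.58
ee_pos: [0.4779, 0.0697, 0.1573]
orientation: [2.56, 1.821, -0.0]
force: [0.3, 0.4, -3.0]
gripper_width: 0.148
grasp_force: 107.6
clock: 7.2
ee_pos: [0.4632, -0.1106, 0.1572]
orientation: [2.561, 1.819, -0.0]
force: [-0.0, 0.1, -3.0]
gripper_width: 0.149
grasp_force: 107.6
clock: 7.58
ee_pos: [0.4641, -0.1078, 0.1573]
orientation: [-2.559, -1.822, -0.0]
force: [0.6, -0.5, -2.8]
gripper_width: 0.151
grasp_force: 107.5
t 7.575 q [-0.31  0.22  1.81  0.    1.12  0.03] pos [ 0.4641 -0.1078  0.1573] tool y [ 0.945 -0.327  0.   ]
d in tool axes [-0.0069  0.0036  0.0005] then rot [ 0.     -0.0001 -0.0021]  d in target axes [-0.0069  0.0036  0.0005]
```

```bash
echo '{"offsets": [[-0.007, 0.003, 0, 0, 0, 0], [0, 0.02, 0, 0, 0, 0], [0, 0.02, 0, 0, 0, 0], [0, 0, 0, 0, 0, 0], [0, 0, 0, 0, 0, 0]]}' | python3 drive.py
python3 - <<'E'
from h import *
go([.5221,-.1350,.1568],-.331)
from bench import manip, imaging
c=snap("near");s=manip.sense();t=s["ee_pos"];z=t[2]-.1568+.0523
yaw=np.arctan2(*Ro.from_rotvec(s["orientation"]).as_matrix()[[1,0],1])-np.pi/2;print(yaw)
d=[t[0]+.0301,t[1]+.0874,yaw]
r=refine(d,dr,z+.14,c,w=3);refine(d,dr,z+.14,c,w=3,names=("scene",));print("pred",np.round(d,4))
o=[]
K=P(*d,[[0,0,.126],[0,0,.1],[0,0,.034],[.174,0,.14],[.174,0,0]],z);Q=np.c_[np.tile(PIN,(3,1)),[.137,.1125,.047]]
for n in("top","scene"):
    p=proj(np.r_[K,Q],n,c);u,v=p[5].astype(int)
    I=cv2.resize(c[n]["image"][v-32:v+33,u-20:u+20,::-1],None,fx=8,fy=8,interpolation=cv2.INTER_CUBIC)
    for k,q in enumerate(p): cv2.circle(I,tuple(int(x) for x in ((q-[u-20,v-32]+.5)*8)),2,(0,0,255) if k<5 else (0,255,0),-1)
    o.append(I)
cv2.imwrite("pics/near.png",np.hstack(o))
E
```

```text
clock: 8.2
ee_pos: [0.5019, -0.129, 0.157]
orientation: [-2.559, -1.821, 0.001]
force: [-0.2, -1.0, -3.2]
gripper_width: 0.149
grasp_force: 107.9
t 8.2 q [-0.32  0.31  1.7   0.    1.14  0.01] pos [ 0.5019 -0.129   0.157 ] tool y [ 0.945 -0.328 -0.001]
d in tool axes [0.001  0.021  0.0002] then rot [-0.0007  0.     -0.0028]  d in target axes [0.0009 0.021  0.0002]
-1.904677441144871
[ 0.5307 -0.0412 -1.9012] rms 0.286
top [(0, 8, np.float64(0.3)), (1, 25, np.float64(0.21)), (2, 12, np.float64(-0.16)), (3, 25, np.float64(0.32))]
scene [(0, 20, np.float64(-0.03)), (1, 25, np.float64(0.17)), (2, 22, np.float64(0.09)), (3, 25, np.float64(0.12))]
[ 0.5306 -0.0407 -1.903 ] rms 0.181
scene [(0, 20, np.float64(0.01)), (1, 25, np.float64(0.13)), (2, 22, np.float64(0.01)), (3, 25, np.float64(0.15))]
pred [ 0.5321 -0.0416 -1.9047]
```

View pics/near.png

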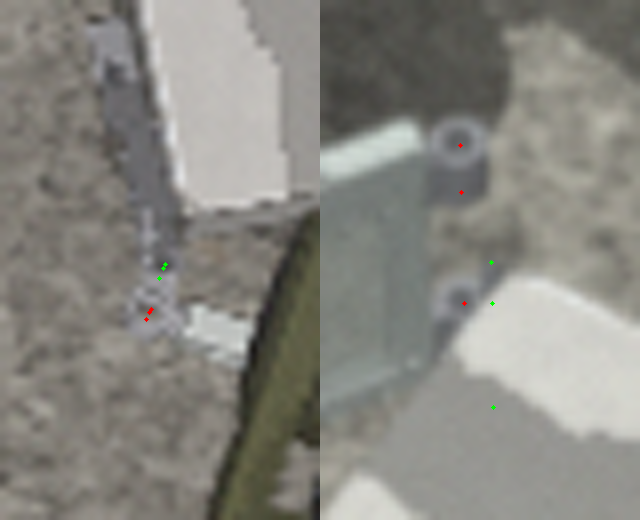

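The ring of the upper knuckle and the pin tip in the scene view agree with predictions to about 1 mm. I'll advance 21 mm over the pins and check both images before lowering.

```bash
echo '{"offsets": [[0.001, 0.011, 0, 0, 0, 0], [0, 0.0105, 0, 0, 0, 0], [0, 0, 0, 0, 0, 0], [0, 0, 0, 0, 0, 0]]}' | python3 drive.py
cat > chk.py <<'E'
from h import *
import sys
from bench import manip, imaging
def chk(tag,dz=.1047,fit=True):
    c=snap(tag);s=manip.sense();t=s["ee_pos"];z=t[2]-dz
    yaw=np.arctan2(*Ro.from_rotvec(s["orientation"]).as_matrix()[[1,0],1])-np.pi/2
    off=Ro.from_euler("z",yaw+1.9047).apply([.0301,.0874,0])
    d=[t[0]+off[0],t[1]+off[1],yaw];print("pose",t.round(4),"yaw",yaw.round(4),"kin delta to pin mm",((PIN-d[:2])*1e3).round(1),"h above hung mm",round((z-.014)*1e3,1),"f",s["force"].round(1),"tq",s["wrist_torque"].round(2))
    r=refine(d,dr,z+.14,c,w=3)
    x=np.array([.328,.945]);y=np.array([.945,-.328]);e=PIN-r[:2];print("vision delta",(e*1e3).round(1),"tool x,y",round(e@x*1e3,1),round(e@y*1e3,1))
if __name__=="__main__":chk(sys.argv[1])
E
python3 chk.py over
```

```text
clock: 8.8
ee_pos: [0.523, -0.1352, 0.1571]
orientation: [-2.559, -1.821, 0.0]
force: [-0.0, -0.9, -3.3]
gripper_width: 0.15
grasp_force: 108.0
pose [ 0.5229 -0.1352  0.1572] yaw -1.9048 kin delta to pin mm [-0.9  0.2] h above hung mm 38.5 f [-1.2 -0.3 -3.3] tq [-0.03 -0.01  0.  ]
[ 0.5524 -0.0475 -1.9076] rms 0.3
top [(0, 7, np.float64(0.72)), (1, 25, np.float64(0.15)), (2, 11, np.float64(0.08)), (3, 25, np.float64(0.28))]
scene [(0, 20, np.float64(0.03)), (1, 25, np.float64(0.07)), (2, 21, np.float64(0.1)), (3, 25, np.float64(-0.04))]
vision delta [-0.3 -0.1] tool x,y -0.2 -0.3
```

```bash
echo '{"offsets": [[0, -0.0004, 0.008, 0, 0, 0], [0, 0, 0.006, 0, 0, 0], [0, 0, 0.003, 0, 0, 0], [0, 0, 0, 0, 0, 0]]}' | python3 drive.py; echo '{"offsets": [[0, 0, 0.003, 0, 0, 0], [0, 0, 0.003, 0, 0, 0], [0, 0, 0, 0, 0, 0]]}' | python3 drive.py
```

```text
clock: 9.4
ee_pos: [0.5226, -0.1351, 0.14]
orientation: [-2.559, -1.821, 0.0]
force: [-0.0, 1.0, -2.2]
gripper_width: 0.149
grasp_force: 108.0
clock: 9.78
ee_pos: [0.5226, -0.1351, 0.134]
orientation: [-2.559, -1.821, 0.0]
force: [0.1, -0.9, -3.0]
gripper_width: 0.145
grasp_force: 108.0
```

```bash
python3 - <<'E'
from bench import manip, imaging
s=manip.sense();print(s["ee_pos"].round(4),s["force"].round(1),s["wrist_torque"].round(2))
E
```

```text
[ 0.5226 -0.1351  0.134 ] [ 0.1 -0.9 -3. ] [-0.03  0.03  0.06]
```

```bash
echo '{"offsets": [[0, 0, 0.004, 0, 0, 0], [0, 0, 0.004, 0, 0, 0], [0, 0, 0.003, 0, 0, 0], [0, 0, 0, 0, 0, 0]]}' | python3 drive.py; echo '{"offsets": [[0, 0, 0.002, 0, 0, 0], [0, 0, 0.002, 0, 0, 0], [0, 0, 0, 0, 0, 0]]}' | python3 drive.py
```

```text
clock: 10.28
ee_pos: [0.5226, -0.1351, 0.123]
orientation: [-2.559, -1.821, 0.001]
force: [-0.5, 0.2, -3.1]
gripper_width: 0.15
grasp_force: 108.0
clock: 10.65
ee_pos: [0.5226, -0.1351, 0.1191]
orientation: [-2.56, -1.821, 0.0]
force: [0.2, -0.7, -3.2]
gripper_width: 0.146
grasp_force: 108.0
```

```bash
for i in 1 2 3; do echo '{"offsets": [[0, 0, 0.001, 0, 0, 0], [0, 0, 0, 0, 0, 0]]}' | python3 drive.py | grep -E 'ee_pos|force:'; done
```

```text
ee_pos: [0.5228, -0.1352, 0.1184]
force: [-1.0, -0.1, -1.6]
grasp_force: 108.3
ee_pos: [0.523, -0.1355, 0.118]
force: [-2.3, -3.0, 6.1]
grasp_force: 109.4
ee_pos: [0.5232, -0.1359, 0.1178]
force: [-5.7, -4.7, 12.4]
grasp_force: 110.5
```

Knuckles seated: contact force rose at z≈0.118, as expected. Next I'll relieve the press, release and rise.

```bash
echo '{"offsets": [[0, 0, -0.001, 0, 0, 0], [0, 0, 0, 0, 0, 0]]}' | python3 drive.py; echo '{"offsets": [[0, 0, 0, 0, 0, 0], [0, 0, 0, 0, 0, 0], [0, 0, 0, 0, 0, 0], [0, 0, 0, 0, 0, 0]]}' | python3 drive.py 0.5; echo '{"offsets": [[0, 0, -0.01, 0, 0, 0], [0, 0, -0.03, 0, 0, 0], [0, 0, -0.03, 0, 0, 0], [0, 0, -0.03, 0, 0, 0], [0, 0, 0, 0, 0, 0]]}' | python3 drive.py
python3 - <<'E'
from h import *
c=snap("hung")
d=refine([*PIN,-1.9047],dr,.152,c,w=3);print("open",CABYAW-np.pi/2-d[2],"off mm",((d[:2]-PIN)*1e3).round(1))
o=[]
K=P(*PIN,d[2],[[0,0,.126],[.174,0,.14],[.174,0,0],[.135,.028,.075]],.014)
for n in("top","scene"):
    p=proj(K,n,c);u,v=p[0].astype(int)
    I=cv2.resize(c[n]["image"][v-25:v+50,u-35:u+45,::-1] if n=="top" else c[n]["image"][v-25:v+50,u-70:u+10,::-1],None,fx=5,fy=5,interpolation=cv2.INTER_CUBIC)
    for q in p: cv2.circle(I,tuple(int(x) for x in ((q-[u-(35 if n=="top" else 70),v-25]+.5)*5)),2,(0,0,255),-1)
    o.append(I)
cv2.imwrite("pics/hung.png",np.hstack(o))
E
```

```text
clock: 11.65
ee_pos: [0.523, -0.1355, 0.118]
orientation: [2.559, 1.82, 0.001]
force: [-2.1, -3.3, 7.0]
gripper_width: 0.15
grasp_force: 109.3
clock: 12.15
ee_pos: [0.5227, -0.1351, 0.1172]
orientation: [-2.56, -1.821, 0.0]
force: [0.2, -0.3, -0.4]
gripper_width: 0.503
grasp_force: 0.0
clock: 12.78
ee_pos: [0.5235, -0.1354, 0.2201]
orientation: [2.557, 1.819, 0.004]
force: [-0.6, 0.3, -1.0]
gripper_width: 0.497
grasp_force: 0.0
[ 0.5494 -0.0497 -1.8666] rms 0.313
top [(0, 16, np.float64(0.08)), (1, 17, np.float64(0.29)), (2, 9, np.float64(0.34)), (3, 25, np.float64(0.17))]
scene [(0, 25, np.float64(0.12)), (1, 25, np.float64(0.08)), (2, 25, np.float64(0.06)), (3, 25, np.float64(0.04))]
open 0.5229456862063018 off mm [-2.7 -2.1]
```

View pics/hung.png

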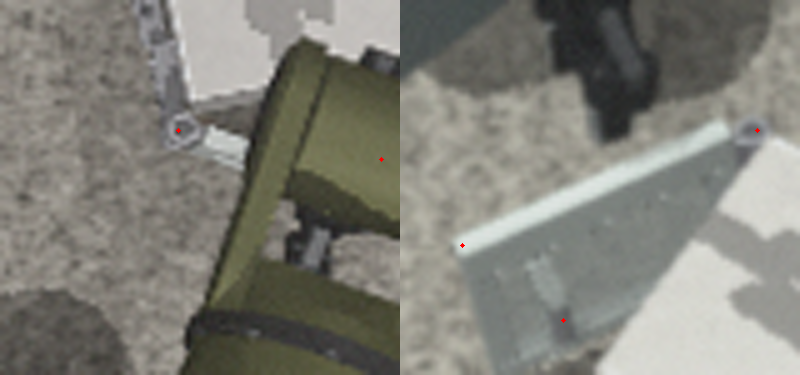

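The door hangs on both pins with the ring around the pin at about (182,132), and it stays open about 0.53 rad with a slight sag. Next I'll shut the fingers and move to the outer side near the free edge.

```bash
python3 - <<'E'
from h import *
y=-1.87
go(P(*PIN,y,[.155,-.045,.22])[0],y+np.pi/2)
go(P(*PIN,y,[.155,-.045,.105])[0],y+np.pi/2)
E
```

```text
t 12.875 q [-0.32  0.29  1.57  0.    1.28  0.01] pos [ 0.5226 -0.1351  0.2173] tool y [ 0.945 -0.328  0.   ]
d in tool axes [-0.0642 -0.0404 -0.0028] then rot [ 0.0001 -0.     -0.0348]  d in target axes [-0.0627 -0.0426 -0.0027]
t 12.875 q [-0.32  0.29  1.57  0.    1.28  0.01] pos [ 0.5226 -0.1351  0.2173] tool y [ 0.945 -0.328  0.   ]
d in tool axes [-0.0642 -0.0404  0.1122] then rot [ 0.0001 -0.     -0.0348]  d in target axes [-0.0627 -0.0426  0.1123]
```

```bash
echo '{"offsets": [[-0.03, -0.02, 0, 0, 0, 0], [-0.034, -0.02, 0, 0, 0, -0.035], [0, 0, 0, 0, 0, 0], [0, 0, 0, 0, 0, 0], [0, 0, 0, 0, 0, 0]]}' | python3 drive.py 0 60; echo '{"offsets": [[0, 0, 0.03, 0, 0, 0], [0, 0, 0.04, 0, 0, 0], [0, 0, 0.042, 0, 0, 0], [0, 0, 0, 0, 0, 0], [0, 0, 0, 0, 0, 0]]}' | python3 drive.py
python3 - <<'E'
from h import *
y=-1.87
go(P(*PIN,y,[.155,-.0225,.105])[0],y+np.pi/2)
E
```

```text
clock: 13.5
ee_pos: [0.4643, -0.182, 0.2169]
orientation: [-2.527, -1.866, 0.0]
force: [1.2, 0.2, 0.4]
gripper_width: 0.0
grasp_force: 0.0
clock: 14.12
ee_pos: [0.4648, -0.1826, 0.1067]
orientation: [2.526, 1.866, 0.001]
force: [1.0, -0.3, 0.4]
gripper_width: -0.005
grasp_force: 0.0
t 14.125 q [-0.45  0.33  1.79  0.    1.01 -0.15] pos [ 0.4648 -0.1826  0.1067] tool y [ 0.956 -0.294  0.001]
d in tool axes [-0.0003  0.0212  0.0018] then rot [0.0015 0.0002 0.0006]  d in target axes [-0.0003  0.0212  0.0017]
```

```bash
echo '{"offsets": [[0, 0.01, 0, 0, 0, 0], [0, 0.01, 0, 0, 0, 0], [-0.0007, 0.0062, 0, 0, 0, -0.04], [-0.0007, 0.0062, 0, 0, 0, -0.04], [-0.0007, 0.0062, 0, 0, 0, -0.04]]}' | python3 drive.py; echo '{"offsets": [[-0.0007, 0.0062, 0, 0, 0, -0.04], [-0.0007, 0.0062, 0, 0, 0, -0.04], [-0.0007, 0.0062, 0, 0, 0, -0.04], [-0.0007, 0.0062, 0, 0, 0, -0.04], [0, 0, 0, 0, 0, 0]]}' | python3 drive.py
python3 - <<'E'
from h import *
go(P(*PIN,CABYAW-np.pi/2,[.155,-.0225,.105])[0],CABYAW)
c=snap("push")
d=refine([*PIN,-1.6],dr,.152,c,w=6,names=("scene",));print("open",CABYAW-np.pi/2-d[2])
E
```

```text
clock: 14.75
ee_pos: [0.5017, -0.1958, 0.1062]
orientation: [2.409, 2.014, 0.001]
force: [-0.6, -1.3, 3.2]
gripper_width: 0.002
grasp_force: 1.4
clock: 15.38
ee_pos: [0.5253, -0.201, 0.1055]
orientation: [2.241, 2.2, 0.0]
force: [-0.3, -2.6, 5.7]
gripper_width: -0.003
grasp_force: 2.4
t 15.375 q [-0.43  0.46  1.61 -0.    1.07 -0.41] pos [ 0.5253 -0.201   0.1055] tool y [ 1.    -0.018  0.001]
d in tool axes [-0.0019  0.0398  0.0005] then rot [ 0.0006  0.0004 -0.2455]  d in target axes [-0.0115  0.0382  0.0005]
[ 0.5491 -0.0406 -1.5281] rms 0.588
scene [(0, 22, np.float64(0.05)), (1, 25, np.float64(0.17)), (2, 25, np.float64(0.04)), (3, 25, np.float64(0.74))]
open 0.18440480466367593
```

```bash
echo '{"offsets": [[-0.0007, 0.0062, 0, 0, 0, -0.04], [-0.0007, 0.0062, 0, 0, 0, -0.04], [-0.0007, 0.0062, 0, 0, 0, -0.04], [0, 0, 0, 0, 0, 0]]}' | python3 drive.py
echo '{"offsets": [[-0.0007, 0.0062, 0, 0, 0, -0.04], [-0.0005, 0.003, 0, 0, 0, -0.02], [0, 0, 0, 0, 0, 0]]}' | python3 drive.py
python3 - <<'E'
from h import *
go(P(*PIN,CABYAW-np.pi/2,[.155,-.0225,.105])[0],CABYAW)
c=snap("push2")
d=refine([*PIN,-1.42],dr,.152,c,w=5,names=("scene",));print("open",CABYAW-np.pi/2-d[2])
E
```

```text
clock: 15.98
ee_pos: [0.5438, -0.2026, 0.1053]
orientation: [2.105, 2.331, 0.0]
force: [-0.3, -2.3, 5.5]
gripper_width: -0.001
grasp_force: 2.7
clock: 16.35
ee_pos: [0.5528, -0.2028, 0.1054]
orientation: [2.035, 2.393, 0.0]
force: [-0.9, -2.5, 5.5]
gripper_width: 0.002
grasp_force: 2.5
t 16.35 q [-0.41  0.51  1.53 -0.    1.1  -0.57] pos [ 0.5528 -0.2028  0.1054] tool y [0.987 0.16  0.   ]
d in tool axes [-0.0028  0.012   0.0004] then rot [ 0.0003  0.0002 -0.0661]  d in target axes [-0.0036  0.0117  0.0004]
[ 0.5476 -0.0525 -1.2965] rms 0.424
scene [(0, 22, np.float64(0.04)), (1, 19, np.float64(-0.23)), (2, 25, np.float64(0.09)), (3, 25, np.float64(-0.23))]
open -0.047225699729239734
```

```bash
for i in 1 2 3; do echo '{"offsets": [[-0.0004, 0.0035, 0, 0, 0, -0.022], [0, 0, 0, 0, 0, 0]]}' | python3 drive.py | grep -E 'ee_pos|force:'; done
python3 - <<'E'
from h import *
go(P(*PIN,CABYAW-np.pi/2,[.155,-.0225,.105])[0],CABYAW)
c=snap("push3")
o=[]
K=P(*PIN,CABYAW-np.pi/2,[[0,0,.126],[.174,7e-3,.14],[14e-3,7e-3,.14],[.174,-7e-3,.14],[14e-3,-7e-3,.14]],.014)
for n in("top","scene"):
    p=proj(K,n,c);u,v=p.mean(0).astype(int)
    I=cv2.resize(c[n]["image"][v-30:v+30,u-40:u+40,::-1],None,fx=5,fy=5,interpolation=cv2.INTER_CUBIC)
    for q in p: cv2.circle(I,tuple(int(x) for x in ((q-[u-40,v-30]+.5)*5)),2,(0,0,255),-1)
    o.append(I)
cv2.imwrite("pics/push3.png",np.hstack(o))
E
```

```text
ee_pos: [0.5563, -0.2025, 0.1053]
force: [0.7, -1.6, 5.7]
grasp_force: 2.1
ee_pos: [0.5598, -0.2023, 0.1053]
force: [0.5, -2.7, 5.2]
grasp_force: 2.5
ee_pos: [0.5619, -0.2025, 0.1052]
force: [-12.8, -3.2, 10.2]
grasp_force: 8.0
t 17.2 q [-0.41  0.53  1.5  -0.    1.11 -0.63] pos [ 0.5619 -0.2025  0.1052] tool y [ 0.974  0.225 -0.003]
d in tool axes [-0.0019  0.0028  0.0002] then rot [-0.0032 -0.0008 -0.0006]  d in target axes [-0.0019  0.0028  0.0002]
```

View pics/push3.png

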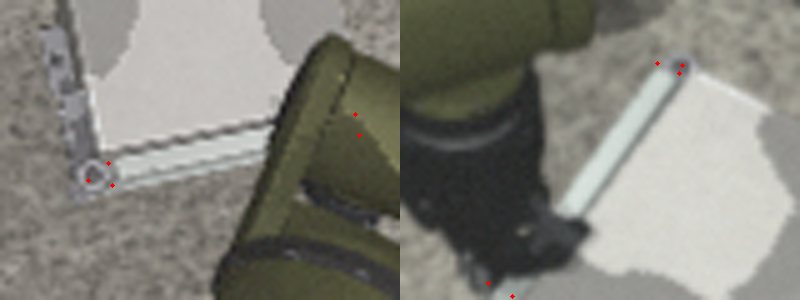

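The door is nearly shut, in line with the predicted corners, and force is building at the clip. I'll keep pushing in small steps.

```bash
for i in 1 2 3; do echo '{"offsets": [[0, 0.0015, 0, 0, 0, 0], [0, 0, 0, 0, 0, 0]]}' | python3 drive.py | grep -E 'ee_pos|  *force:|^force:'; done
```

```text
ee_pos: [0.5623, -0.2024, 0.1051]
force: [-24.3, -3.9, 14.9]
ee_pos: [0.5626, -0.2023, 0.1051]
force: [-36.7, -7.1, 18.8]
ee_pos: [0.5629, -0.2022, 0.105]
force: [-47.5, -6.3, 24.5]
```

Stiff now, which means either the back stop or a jam. I'll back off and measure the door's angle.

```bash
echo '{"offsets": [[0, -0.004, 0, 0, 0, 0], [0, -0.02, 0, 0, 0, 0], [0, -0.02, 0, 0, 0, 0], [0, 0, -0.05, 0, 0, 0], [0, 0, -0.06, 0, 0, 0]]}' | python3 drive.py; echo '{"offsets": [[0, -0.05, 0, 0, 0, 0], [0, -0.05, 0, 0, 0, 0], [0, 0, 0, 0, 0, 0], [0, 0, 0, 0, 0, 0]]}' | python3 drive.py
python3 - <<'E'
from h import *
c=snap("chk1")
for n in(("top",),("scene",),("top","scene")):
  d=refine([*PIN,CABYAW-np.pi/2],dr,.153,c,w=3,names=n);print("open",CABYAW-np.pi/2-d[2])
  b=P(*d,[.135,.028,0])[0][:2];k=P(.6454,-.1226,CABYAW,[-.046,-.042,0])[0][:2];e=b-k;cc,s=np.cos(CABYAW),np.sin(CABYAW)
  print("bar rel seat in cab mm",(np.array([cc*e[0]+s*e[1],-s*e[0]+cc*e[1]])*1e3).round(1),"hinge off",((d[:2]-PIN)*1e3).round(1))
o=[]
K=P(*PIN,CABYAW-np.pi/2,[[0,0,.126],[.174,7e-3,.14],[.174,-7e-3,.14]],.014)
for n in("top","scene"):
    p=proj(K,n,c);u,v=p.mean(0).astype(int)
    I=cv2.resize(c[n]["image"][v-32:v+32,u-40:u+40,::-1],None,fx=5,fy=5,interpolation=cv2.INTER_CUBIC)
    for q in p: cv2.circle(I,tuple(int(x) for x in ((q-[u-40,v-32]+.5)*5)),2,(0,0,255),-1)
    o.append(I)
cv2.imwrite("pics/chk1.png",np.hstack(o))
E
```

```text
clock: 18.68
ee_pos: [0.5237, -0.2104, 0.2151]
orientation: [-1.954, -2.455, 0.001]
force: [-1.2, -0.2, 0.7]
gripper_width: 0.001
grasp_force: 0.0
clock: 19.18
ee_pos: [0.4274, -0.2332, 0.2151]
orientation: [-1.956, -2.458, -0.0]
force: [0.6, -0.5, -0.5]
gripper_width: -0.0
grasp_force: 0.0
[ 0.5551 -0.0502 -1.3473] rms 0.19
top [(0, 25, np.float64(0.17)), (1, 23, np.float64(0.25)), (2, 25, np.float64(0.16)), (3, 25, np.float64(0.34))]
open 0.0036497289449268777
bar rel seat in cab mm [ 1.8 -2.2] hinge off [ 3.  -2.6]
[ 0.552  -0.0506 -1.3351] rms 0.256
scene [(0, 24, np.float64(0.2)), (1, 20, np.float64(-0.19)), (2, 25, np.float64(0.17)), (3, 25, np.float64(-0.15))]
open -0.00861919027227298
bar rel seat in cab mm [ 0.3 -1.6] hinge off [-0.1 -3. ]
[ 0.5533 -0.0504 -1.339 ] rms 0.301
top [(0, 25, np.float64(0.39)), (1, 23, np.float64(0.2)), (2, 25, np.float64(-0.02)), (3, 25, np.float64(0.41))]
scene [(0, 24, np.float64(0.04)), (1, 21, np.float64(-0.14)), (2, 25, np.float64(0.35)), (3, 25, np.float64(-0.25))]
open -0.004698645016174341
bar rel seat in cab mm [ 1.2 -1.8] hinge off [ 1.2 -2.8]
```

View pics/chk1.png

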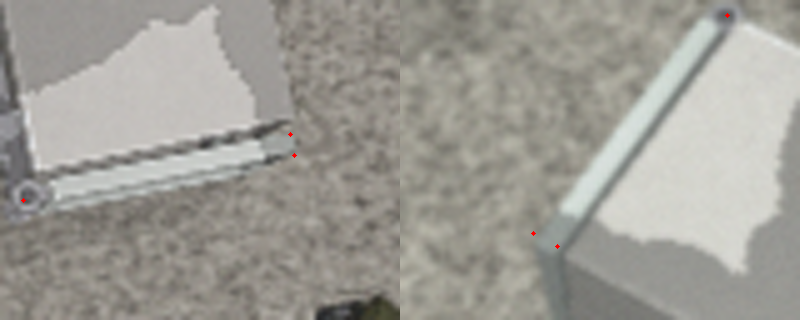

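The picture shows the door flush and parallel to the front, with its hinge ring over the pin. The bar is within about 2 mm of its seat. It is past the lips, since stopping at the lips would leave it 6 mm or more short. The arm is clear, so I'm handing in.

```bash
python3 -c "
from bench import manip, imaging
print(manip.close_job())"
```

```text
the job is handed in; nothing more can be done
None
```

The door hung open on both pins, was then pushed shut until it stopped hard with the bar measured within about 2 mm of its clip seat, and the job was handed in at about 19 s with the arm clear and no verdict returned.

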